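# Wedge the sprayer boom fast in its clamp

### The arm

A 7-joint arm with a two-finger parallel gripper is mounted at the origin on the work surface. World frame = base frame: x ahead of the robot, y to its left, z up, the work surface at z = 0. Lengths are in m, angles in rad, forces in N, time in s.
With the tool pointing down it reaches from about 0.4 to 0.85 m from the base axis. Payload 10.4 kg.
Tool frame: the origin (TCP) lies at the centre of the arm's flange, where the gripper is bolted on; the fingertips stand 173 mm ahead of it and the grasp point (between the pads) lies 155 mm ahead of it; z points along the fingers, y is the line along which they close (so a half turn about z gives the same grasp; the last joint's range is limited). The gripper opens to 85 mm and grips with 20 to 120 N. Pads are 22 mm wide; open, the fingers measure 114 mm over their backs; the gripper's body (76 mm by 85 mm) begins 54 mm behind the grasp point. The pads swing forward as they close: fully open they stand 13 mm farther back than shut.
Start: joints at [-1.279, 0.332, -0.065, 1.46, 0.022, 1.35, -0.088], TCP at [0.194, 0.594, 0.405] pointing down, gripper open.
Joint ranges: [-2.6, 2.6], [-0.5, 2.12], [-1.47, 1.34], [0.16, 2.42], [-1.27, 4.41], [0.06, 2.06], [-2.6, 2.6]. Speed limits (rad/s): [2.22, 2.22, 2.79, 2.79, 3.14, 3.14, 3.14].

### API

Orientations are given as a unit quaternion [x, y, z, w].
In Python, from workcell import manip, viewer, finder gives the robot as it stands.
- The arm moves only by the tool arm_command, never from a script. Its argument "plan" is a list of rows, each an object with "dp": the shift along the tool's x, y, z in mm, a list of three; "spin": the turn about the tool's z in rad. A call has 1 to 5 rows; each row shifts and turns the commanded pose from where the row before left it, along the tool's axes as they then stand; what a row does not reach is not made up. A row lasts 1/10 s, in which the tool goes at most 50 mm and 8.59 degrees, less where a joint would pass 70% of its speed; a pose out of reach is approached as far as the arm can. A call is refused whole if a number of a shift passes 50 or a number of a turn 0.15, either way. A call with a gripper value outside its range is refused whole. "grip" is the closure, from -1 (fully open) to 1 (shut), set as the call begins (left out, the last holds). The fingers move at their own pace and stop on an object; "newtons" is the grip in N (left out, the last holds). Time passes only in rows, so rows that do not move let the fingers close. It gives the time, the measured TCP pose, the force, the opening and the grip force at its end, in the units of the state.
- manip.get_obs(): the state, without advancing time (a new reading comes with each control period).
- viewer.camera(name): name is "scene" or "top" or "wrist"; returns the picture (400x640x3 uint8, blue, green, red); there is no depth.
- viewer.camera_params(name): a dict with "vertical_fov" (degrees; the focal length in pixels is half the picture's height over the tangent of half this angle, whatever the lens; pixels are square), "cx", "cy" (the principal point, pixels), "k1" (the pictures are not rectified: a ray, as slopes to the right and down, at radius r is drawn at 1 + k1 r^2 times it, then the intrinsics apply), "R" (3x3) and "t" (3): a world point X has camera coordinates R X + t; the wrist camera has in their place "T_tool_cam" (4x4, takes a point from camera to tool coordinates, whose origin is the TCP and whose axes are the flange's). Camera axes: x right, y down, z forward; pixel columns grow to the right and rows downward; lengths in m; the calibration is good to about 2 mm. A picture is of the moment at which its call begins: read the wrist's pose just before it. camera_params takes no time and is no camera call.
- manip.hand_in(): hands the job in; it is judged then, once.
Trained networks look in the newest picture that a camera, given by its name, has taken for a name from the list of things; names that differ only in an ending like _2 or _b are one class to them, and where a whole thing is asked for, a point or a joint stands for the part that bears it (a point fixed in the world has none). Each returns a list of dicts, best first, with "score" (0 to 1); they miss things now and then, are a little off and sometimes report something else, mostly with a low value. They report only what shows in the picture. A call takes as long as a camera call. They do not tell look-alikes from the thing itself.
- finder.find_in(camera, thing): "position" ([x, y, z] in m, in world coordinates, good to about 4 mm: the middle of the surface that is visible of it).
The state is a dict: "clock": time; "joint_pos": joint angles; "joint_velocities": joint speeds; "tau": joint torques, N m; "position": TCP position; "ee_rot": TCP orientation; "ft_force": force on the tool from outside, world axes, zero at the start; "torque": the same for the moment, N m; "grip_width": opening from 0.0 (shut) to 1.0 (fully open); "grasp_force": force on a finger pad.
Only numpy, scipy, OpenCV 4.12 (cv2) and the standard library are available. Lean on these libraries where they do the work, as an engineer would, in place of code of your own. Each camera call takes 0.05 s, during which the arm holds its last target. There are 200 camera calls.

### The job

Pick up the mallet by its handle and tap the boxwood wedge sideways into the boom clamp, on its brass cap with slow, light taps, until it stops advancing and sits tight by itself; do not push it with the gripper. Then lay the mallet flat on its black mat again, let go, and leave everything else on the bench where it is.

Things in the scene. Friction and masses are not known exactly. Their poses are not given: they have to be found in the camera images.
- clamp: Boom clamp bolted to the bench: dark steel base 200 x 110 mm, origin at bench level. Blue near cheek: x -46 to -20 mm, y -55 to +55 mm, 62 mm high. Beyond the wedge: a grey saddle (61 mm high), then an immovable aluminium boom tube parallel to y (x +39 to +81 mm, 70 mm high, ends at y = +122 mm, two nozzle holders up to 99 mm high on it at y = +82 and -125 mm) and a cheek 80 mm high.
- wedge: Loose boxwood wedge on a 30 mm high floor in the clamp, to be driven to the clamp's -y. 166 mm long with its cap, 28 mm high, one side straight, one leaning 1:10; axes about as the clamp's. Origin on its underside, mid-length. Where it tightens varies by +-20 mm between starts and can only be felt: it slides almost free for 8 to 60 mm, then stops within 3 mm and stays by friction. Taps of 15 to 25 N do; over 45 N is too hard.
- wedge_butt (a point): Middle of the outer face of the wedge's brass cap (30 mm wide, 28 mm high), which faces the clamp's +y; 86.5 mm in y and 4 mm in x from the wedge's origin; 44 mm above the bench. When tight it is still 11 to 52 mm outside the near cheek's end.
- mallet: Loose soft-face mallet, about 0.4 kg, lying flat on the mat. Head: black block 46 (x) x 86 (y) x 48 mm high with orange striking faces at y = -43 and +43 mm (42 x 44 mm). Wooden handle from the head to x = -156 mm, 22 mm wide (y) and 28 mm high, its middle 27 mm above the underside. Origin on the underside in the middle of the head.
- mallet_grip (a point): Point on the mallet's handle axis 46 mm from the middle of the head (mallet frame -46, 0, 27 mm): a good place to hold it, across its 22 mm width. Centre of mass lies about 10 mm from the head's middle.
- mallet_head (a point): Centre of the mallet's head (mallet frame 0, 0, 24 mm).
- mat: Black rubber mat on which the mallet lies and must lie at the end, fixed, 230 (x) x 140 (y) x 6 mm; origin at bench level under its middle.
- cylinder: Green glass graduated cylinder, 180 mm tall, foot 68 mm diameter; bystander.
- jar: Glass jar with steel cap, 68 mm diameter, 95 mm tall; bystander.
- tip1: Lilac ceramic nozzle tip, 28 mm diameter, 22 mm tall; bystander.
- tip2: Second lilac ceramic nozzle tip, same size; bystander.
- wrench: Brass wrench, 150 mm long, lying on the bench; bystander.
Mind the look-alikes: they are no part of the job. What is shaped like the mallet but pink is not meant.

How it is judged:
By the outcome, as a careful person would: the job done as asked, in the order asked, and still so for the second after the job is handed in, with the robot touching nothing.
It also fails if it takes over 51 s, if anything falls off the work surface, if the arm or the gripper's body presses on something with over 40 N, if the wrist force passes 120 N, or if a joint passes its speed limit or range.

## Working session

There is one attempt and no reset: what is moved stays moved. The work goes in short steps, Python scripts to look and compute and a tool call to move; the robot and the scene stay as the last step left them, time stands still between calls to the robot, and variables do not carry over. Pictures are saved under pics/ and viewed, at most 10 in all, crops included, and the job is handed in when it is done.

Besides the shell and the picture viewer there is one more tool, called after "Request:" in YAML: its name, and indented under it one key for each argument. arm_command: Moves the arm, as the interface text tells. Its arguments: {"type":"object","properties":{"plan":{"type":"array","items":{"type":"object","properties":{"dp":{"type":"array","items":{"type":"number"}},"spin":{"type":"number"}}}},"grip":{"type":"number"},"newtons":{"type":"number"}},"required":["plan"]}

```bash
mkdir -p pics
cat > h.py <<'E'
import numpy as np,cv2
from workcell import manip,viewer,finder
def proj(P,X):
    X=np.atleast_2d(X);f=200/np.tan(np.radians(P["vertical_fov"]/2))
    c=X@np.array(P["R"]).T+np.array(P["t"]);s=c[:,:2]/c[:,2:];s=s*(1+P["k1"]*(s**2).sum(1,keepdims=True))
    return s*f+[P["cx"],P["cy"]]
def ray(P,u,v):
    f=200/np.tan(np.radians(P["vertical_fov"]/2));d=(np.array([u,v])-[P["cx"],P["cy"]])/f;s=d.copy()
    for _ in range(20): s=d/(1+P["k1"]*(s@s))
    R=np.array(P["R"]);t=np.array(P["t"]);return -R.T@t,R.T@np.r_[s,1]
def atz(P,u,v,z):
    o,d=ray(P,u,v);return o+d*(z-o[2])/d[2]
E
python3 - <<'E'
from h import *
o=manip.get_obs();print(o)
for c in("top","scene"):
    im=viewer.camera(c);cv2.imwrite(f"pics/{c}0.png",im);P=viewer.camera_params(c);print(c,P)
    for n in["clamp","wedge","wedge_butt","mallet","mallet_grip","mallet_head","mat"]+(["cylinder","jar","tip1","wrench"] if c=="top" else []):
        for r in finder.find_in(c,n)[:3]: print(n,np.round(r["position"],3),round(r["score"],2),proj(P,r["position"])[0].round())
E
```

```text
{'clock': 0.0, 'joint_pos': array([-1.27859873,  0.3328858 , -0.06468442,  1.46099655,  0.02156825,
        1.34990709, -0.08851138]), 'joint_velocities': array([-0.00101253, -0.00088684,  0.00036599,  0.00018673, -0.00073735,
        0.00015628, -0.00123623]), 'tau': array([ 1.22730626e-04, -6.25445938e+01,  4.96173289e-02, -3.91601694e+01,
        1.63108937e-02,  9.90971457e-03,  4.06524077e-05]), 'position': array([0.19346858, 0.59415079, 0.40388063]), 'ee_rot': array([ 1.56755052e-01,  9.87637225e-01, -7.45385500e-04, -9.49691489e-05]), 'ft_force': array([-0.75990526, -0.31813674, -0.10942819]), 'torque': array([ 0.03858242, -0.01472349,  0.00914902]), 'grasp_force': 0.0, 'grip_width': 1.0000864406360985}
top {'vertical_fov': 56.767064801162796, 'cx': 319.1400352097107, 'cy': 198.9987522340797, 'k1': 0.018962283417345766, 'R': array([[ 0.01956582, -0.99961715, -0.01956361],
       [-0.99850834, -0.01853904, -0.05135556],
       [ 0.05097321,  0.02053924, -0.99848879]]), 't': array([-0.02109626,  0.52651107,  1.0414665 ])}
clamp [ 0.571 -0.098  0.059] 0.55 [351. 183.]
wedge_butt 
[... 727 characters left out ...]
607642414, 'k1': -0.04191678202779651, 'R': array([[ 0.85256935,  0.52251149,  0.01035561],
       [ 0.44755382, -0.71974444, -0.53071981],
       [-0.2698538 ,  0.45711013, -0.84748407]]), 't': array([-0.42144051, -0.22504463,  1.33095801])}
clamp [ 0.681 -0.118  0.052] 0.8 [358. 250.]
wedge [ 0.599 -0.045  0.053] 0.67 [343. 213.]
wedge [0.536 0.319 0.048] 0.39 [385. 115.]
wedge_butt [ 0.598 -0.044  0.063] 0.62 [343. 210.]
mallet [0.537 0.318 0.048] 0.59 [385. 115.]
mallet [0.262 0.32  0.037] 0.56 [308.  83.]
mallet_grip [0.257 0.321 0.038] 0.88 [307.  82.]
mallet_head [0.26 0.32 0.04] 0.97 [307.  82.]
mallet_head [0.533 0.316 0.048] 0.65 [384. 115.]
mat [0.483 0.315 0.002] 0.96 [367. 119.]
```

Run:
```python
from h import *
im=cv2.imread("pics/top0.png");a=cv2.resize(im[90:330,130:530],(800,480),interpolation=2);cv2.imwrite("pics/a.png",a)
```

```text
(no output)
```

View pics/a.png

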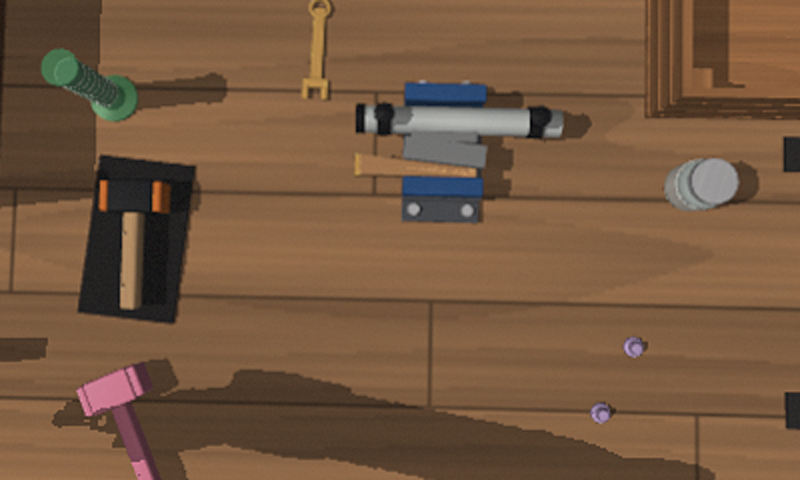

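View pics/scene0.png

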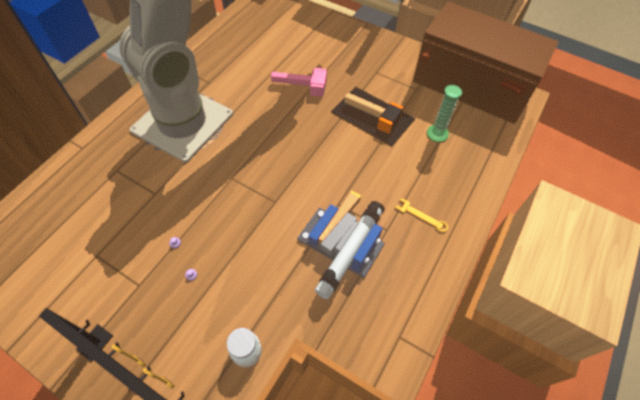

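Top view (400x640 pixels): there are two mallet candidates. The black one with orange faces lies on the black mat at (197,195); the pink one is at (195,293) on bare bench. The black/orange one fits the description. The wedge butt is at about (308,172), pointing to the left (+y). I'll confirm both in one enlarged crop.

Run:
```python
from h import *
im=cv2.imread("pics/top0.png")
a=cv2.resize(im[160:260,165:235],(420,600),interpolation=2);b=cv2.resize(im[125:205,300:420],None,fx=3.1,fy=3.1,interpolation=2)
c=np.zeros((600,800,3),np.uint8);c[:,:420]=a;c[:248,425:797]=b[:248,:372];cv2.imwrite("pics/b.png",c)
```

```text
(no output)
```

View pics/b.png

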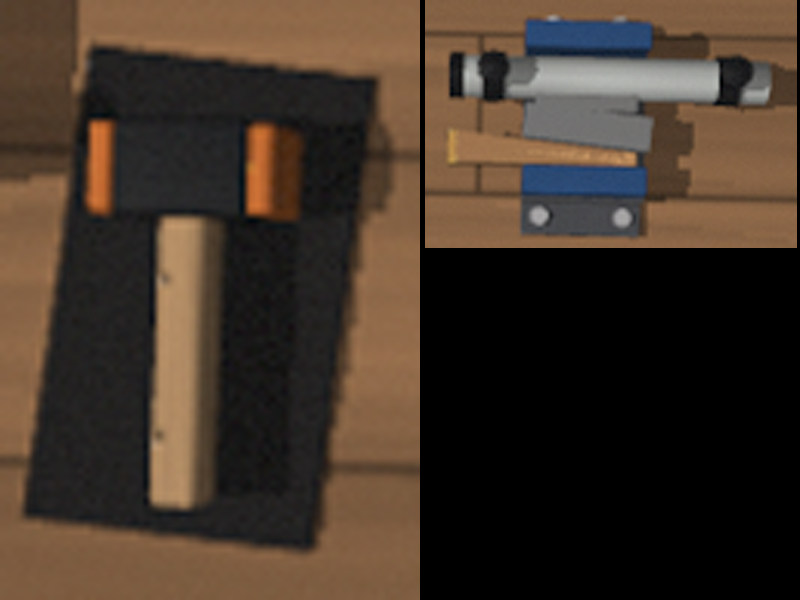

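The crop confirms the black mallet. Its head spans (88..300, 120..215) and its handle runs down to (180,505). The wedge's brass cap is at (450,145) and the blue near cheek at (523..645, 167..193).

Run:
```python
from h import *
P=viewer.camera_params("top")
A=lambda u,v,z:atz(P,165+u/6-.4,160+v/6-.4,z)[:2].round(4)
B=lambda u,v,z:atz(P,300+(u-425)/3.1-.4,125+v/3.1-.4,z)[:2].round(4)
print("handle L",A(160,217,.047),A(150,500,.047),"R",A(209,217,.047),A(203,500,.047))
print("head",[A(*p,.054) for p in((88,120),(113,120),(88,213),(248,122),(273,123),(248,216),(273,217))])
print("mat",[A(*p,.006) for p in((92,45),(377,78),(24,515),(312,548))])
print("cheek",[B(*p,.062) for p in((523,167),(645,167),(523,192),(645,193))])
print("tube top",B(450,77,.07),B(770,82,.07))
print("base",B(522,236,.01),B(640,236,.01))
print("butt",B(448,129,.058),B(448,163,.058),"tip",B(637,150,.058),B(637,167,.058))
```

```text
handle L [0.5275 0.3429] [0.3974 0.3426] R [0.5279 0.3202] [0.3978 0.3182]
head [array([0.5712, 0.3752]), array([0.5714, 0.3637]), array([0.5283, 0.3735]), array([0.5716, 0.3014]), array([0.5713, 0.2899]), array([0.5283, 0.2999]), array([0.5281, 0.2884])]
mat [array([0.6122, 0.394 ]), array([0.5987, 0.2557]), array([0.386 , 0.4177]), array([0.3731, 0.2794])]
cheek [array([ 0.5809, -0.0438]), array([ 0.5828, -0.1507]), array([ 0.5589, -0.0442]), array([ 0.5599, -0.151 ])]
tube top [0.6581 0.0216] [ 0.658  -0.2572]
base [ 0.5227 -0.0446] [ 0.5247 -0.153 ]
butt [0.6139 0.023 ] [0.5837 0.0224] tip [ 0.5981 -0.144 ] [ 0.5831 -0.1442]
```

Request:
arm_command:
  plan:
    - {"dp":[0,0,0],"spin":-0.11}
    - {"dp":[0,0,0],"spin":-0.11}
    - {"dp":[0,0,0],"spin":-0.105}
    - {"dp":[-20,-15,0],"spin":0}
    - {"dp":[-30,-25,0],"spin":0}
  grip: -1
  newtons: 100

```text
clock: 1.5
position: [0.2422, 0.5556, 0.4044]
ee_rot: [-0.007, 1.0, 0.0, -0.001]
ft_force: [0.5, 0.2, 0.8]
grip_width: 1.001
grasp_force: 0.0
```

Request:
arm_command:
  plan:
    - {"dp":[-35,-30,0],"spin":0}
    - {"dp":[-35,-30,0],"spin":0}
    - {"dp":[-35,-30,0],"spin":0}
    - {"dp":[-35,-30,0],"spin":0}
    - {"dp":[-35,-30,0],"spin":0}

```text
clock: 2.0
position: [0.4216, 0.4051, 0.405]
ee_rot: [-0.005, 1.0, 0.0, 0.0]
ft_force: [-0.1, 1.2, 0.3]
grip_width: 1.003
grasp_force: 0.0
```

Request:
arm_command:
  plan:
    - {"dp":[-35,-30,10],"spin":0}
    - {"dp":[-30,-25,30],"spin":0}
    - {"dp":[-15,-15,30],"spin":0}
    - {"dp":[0,-3,20],"spin":0}
    - {"dp":[0,0,0],"spin":0}

```text
clock: 2.5
position: [0.501, 0.333, 0.3117]
ee_rot: [-0.004, 1.0, -0.002, -0.002]
ft_force: [-0.8, -0.5, -0.5]
grip_width: 0.996
grasp_force: 0.0
```

```bash
cat >> h.py <<'E'
from scipy.spatial.transform import Rotation as Ro
def wristP():
    o=manip.get_obs();P=dict(viewer.camera_params("wrist"));im=viewer.camera("wrist")
    T=np.eye(4);T[:3,:3]=Ro.from_quat(o["ee_rot"]).as_matrix();T[:3,3]=o["position"]
    C=np.linalg.inv(T@np.array(P["T_tool_cam"]));P["R"]=C[:3,:3];P["t"]=C[:3,3];return im,P,o
E
python3 - <<'E'
from h import *
im,P,o=wristP();cv2.imwrite("pics/w1.png",im);np.savez("w1.npz",R=P["R"],t=P["t"]);print(o["position"],o["ee_rot"])
for n in["mallet_grip","mallet_head"]:
    for r in finder.find_in("wrist",n)[:2]: print(n,np.round(r["position"],3),round(r["score"],2),proj(P,r["position"])[0].round())
print(proj(P,[[.504,.3315,.047],[.55,.332,.054],[.504,.3425,.047],[.504,.3205,.047],[.398,.33,.047],[.504,.3315,.006]]).round())
E
```

```text
[0.50097253 0.33300472 0.31169721] [-0.00424822  0.99998751 -0.00170937 -0.00200457]
mallet_grip [0.526 0.336 0.045] 0.67 [322. 235.]
mallet_head [0.53  0.338 0.046] 0.59 [325. 240.]
[[316. 206.]
 [316. 269.]
 [331. 207.]
 [300. 206.]
 [315.  44.]
 [316. 190.]]
```

View pics/w1.png

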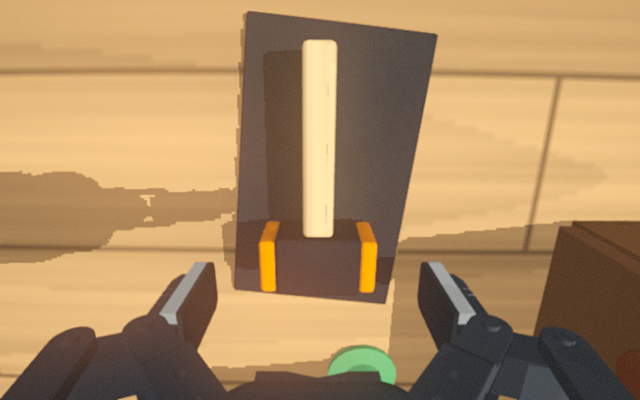

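The wrist view shows the mallet handle running from (320,40) to (318,237), midway between the fingers, with the head at (318,264). It is aligned, so I'll descend.

Request:
arm_command:
  plan:
    - {"dp":[-2,0,30],"spin":0}
    - {"dp":[0,0,40],"spin":0}
    - {"dp":[0,0,35],"spin":0}
    - {"dp":[0,0,17],"spin":0}
    - {"dp":[0,0,0],"spin":0}

```text
clock: 3.15
position: [0.5023, 0.3351, 0.1916]
ee_rot: [-0.006, 1.0, -0.001, -0.001]
ft_force: [0.6, 0.6, 0.3]
grip_width: 0.997
grasp_force: 0.0
```

Request:
arm_command:
  plan:
    - {"dp":[0,0,0]}
    - {"dp":[0,0,0]}
    - {"dp":[0,0,0]}
    - {"dp":[0,0,0]}
    - {"dp":[0,0,0]}
  grip: 1
  newtons: 100

```text
invalid input at $.plan[0]: expected keys dp, spin
```

Request:
arm_command:
  plan:
    - {"dp":[0,-2,3],"spin":0}
    - {"dp":[0,0,0],"spin":0}

```text
clock: 3.35
position: [0.5037, 0.3329, 0.1915]
ee_rot: [-0.005, 1.0, 0.001, 0.001]
ft_force: [-0.2, 0.2, 0.6]
grip_width: 1.001
grasp_force: 0.0
```

Request:
arm_command:
  plan:
    - {"dp":[0,0,0],"spin":0}
    - {"dp":[0,0,0],"spin":0}
    - {"dp":[0,0,0],"spin":0}
    - {"dp":[0,0,0],"spin":0}
    - {"dp":[0,0,0],"spin":0}
  grip: 1
  newtons: 100

```text
clock: 3.85
position: [0.5033, 0.3325, 0.1902]
ee_rot: [-0.005, 1.0, 0.0, 0.0]
ft_force: [-1.7, 0.4, 2.5]
grip_width: 0.245
grasp_force: 97.6
```

Request:
arm_command:
  plan:
    - {"dp":[0,0,0],"spin":0}
    - {"dp":[0,0,0],"spin":0}
    - {"dp":[0,0,0],"spin":0}

```text
clock: 4.15
position: [0.5033, 0.3325, 0.1901]
ee_rot: [-0.005, 1.0, 0.0, 0.0]
ft_force: [-1.5, -1.7, 6.1]
grip_width: 0.243
grasp_force: 97.7
```

Request:
arm_command:
  plan:
    - {"dp":[0,0,-15],"spin":0}
    - {"dp":[0,0,-30],"spin":0}
    - {"dp":[-10,-20,-25],"spin":0}
    - {"dp":[-20,-40,0],"spin":0}
    - {"dp":[-20,-45,0],"spin":0}

```text
clock: 4.65
position: [0.5543, 0.2283, 0.2612]
ee_rot: [-0.007, 1.0, 0.001, 0.001]
ft_force: [1.0, -0.1, -4.6]
grip_width: 0.241
grasp_force: 98.4
```

Request:
arm_command:
  plan:
    - {"dp":[0,-45,0],"spin":0}
    - {"dp":[0,-35,10],"spin":0}
    - {"dp":[0,-15,25],"spin":0}
    - {"dp":[0,0,20],"spin":0}
    - {"dp":[0,0,0],"spin":0}

```text
clock: 5.15
position: [0.5539, 0.1321, 0.2024]
ee_rot: [-0.005, 1.0, -0.001, -0.003]
ft_force: [-0.8, 0.7, -4.4]
grip_width: 0.242
grasp_force: 98.2
```

Run:
```python
from h import *
im,P,o=wristP();print(o["position"],o["ee_rot"],o["ft_force"],o["torque"])
im2=viewer.camera("top");s=viewer.camera("scene");Q=viewer.camera_params("top")
for c in("top","scene"):
  for n in["wedge_butt","mallet_head"]:
    for r in finder.find_in(c,n)[:2]: print(c,n,np.round(r["position"],4),round(r["score"],2))
c=np.zeros((600,800,3),np.uint8);c[:300,:480]=cv2.resize(im,(480,300));c[300:600,:450]=cv2.resize(im2[130:210,260:380],(450,300),interpolation=2)
c[300:600,450:800]=cv2.resize(s[160:240,300:393],(350,300),interpolation=2);cv2.imwrite("pics/c.png",c)
```

```text
[0.55387126 0.13207867 0.20243963] [-4.60413637e-03  9.99985700e-01 -8.09778357e-04 -2.59716778e-03] [-0.81668894  0.65049094 -4.44524484] [-0.00906719  0.2265965   0.03851457]
top wedge_butt [ 0.5989 -0.0372  0.0599] 0.75
top mallet_head [0.5968 0.1024 0.065 ] 0.79
top mallet_head [0.2619 0.3296 0.0381] 0.76
scene wedge_butt [ 0.5985 -0.0457  0.0619] 0.68
scene wedge_butt [0.596  0.1189 0.0657] 0.34
scene mallet_head [0.5903 0.1192 0.0592] 0.72
scene mallet_head [0.2592 0.3198 0.0385] 0.6
```

View pics/c.png

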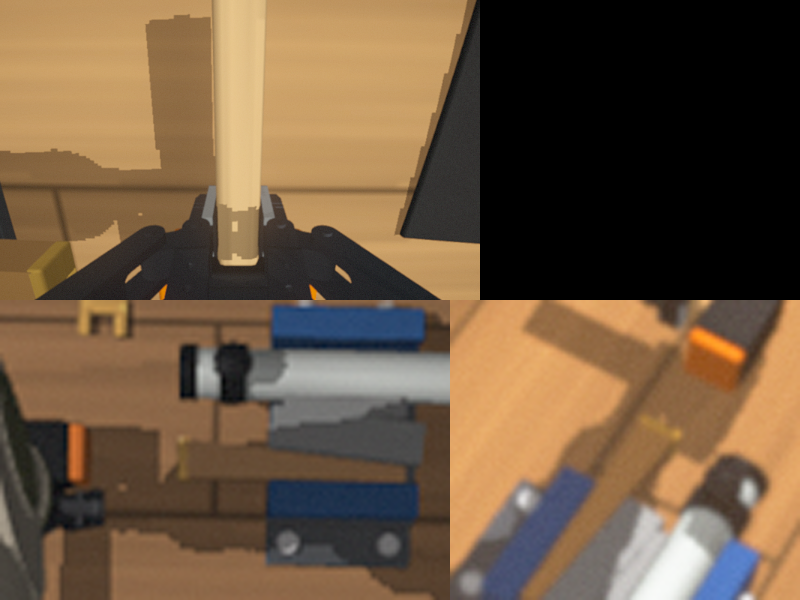

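The picture shows the orange mallet face (bottom-left panel at (77,453)) facing the brass cap (182,459) with a gap of about 66 mm, offset about 3 mm in x. I'll correct that offset and move to a gap of about 8 mm.

Request:
arm_command:
  plan:
    - {"dp":[1,-20,0],"spin":0}
    - {"dp":[1,-22,-1],"spin":0}
    - {"dp":[0,-12,0],"spin":0}
    - {"dp":[0,-4,0],"spin":0}
    - {"dp":[0,0,0],"spin":0}

```text
clock: 6.0
position: [0.554, 0.075, 0.2059]
ee_rot: [-0.005, 1.0, 0.0, 0.0]
ft_force: [-0.2, -0.0, -3.5]
grip_width: 0.242
grasp_force: 98.5
```

Request:
arm_command:
  plan:
    - {"dp":[0,-6,0],"spin":0}
    - {"dp":[0,-6,0],"spin":0}

```text
clock: 6.2
position: [0.5539, 0.0637, 0.2057]
ee_rot: [-0.006, 1.0, 0.0, -0.0]
ft_force: [0.0, 1.1, -3.3]
grip_width: 0.24
grasp_force: 98.5
```

Request:
arm_command:
  plan:
    - {"dp":[0,6,0],"spin":0}
    - {"dp":[0,6,0],"spin":0}
    - {"dp":[0,0,0],"spin":0}

```text
clock: 6.5
position: [0.5537, 0.0769, 0.2057]
ee_rot: [-0.006, 1.0, 0.001, 0.0]
ft_force: [-0.4, 0.1, -4.6]
grip_width: 0.24
grasp_force: 98.5
```

```bash
cat > look.py <<'E'
from h import *
import sys
im=viewer.camera("top");o=manip.get_obs();print(o["clock"],o["position"].round(4),o["ft_force"].round(1))
cv2.imwrite(f"pics/t{sys.argv[1]}.png",im)
# brass edge: row profile across wedge rows
P=viewer.camera_params("top")
row=im[169:176,285:345].astype(int).mean(0);print([(285+i,*map(int,p)) for i,p in enumerate(row) if 8<i<36])
E
python3 look.py 1
```

```text
6.55 [0.5538 0.0762 0.2057] [ 0.9 -1.2 -4.8]
[(294, 41, 52, 54), (295, 27, 37, 37), (296, 33, 38, 37), (297, 30, 27, 23), (298, 29, 53, 96), (299, 43, 94, 172), (300, 48, 105, 195), (301, 44, 97, 182), (302, 34, 75, 141), (303, 25, 45, 73), (304, 43, 62, 85), (305, 46, 65, 86), (306, 45, 64, 86), (307, 41, 57, 77), (308, 54, 94, 124), (309, 73, 135, 177), (310, 69, 122, 160), (311, 71, 113, 148), (312, 67, 96, 131), (313, 66, 96, 130), (314, 63, 91, 123), (315, 63, 92, 124), (316, 63, 92, 125), (317, 63, 90, 122), (318, 60, 86, 115), (319, 59, 85, 116), (320, 60, 86, 116)]
```

Request:
arm_command:
  plan:
    - {"dp":[1,-7,0],"spin":0}
    - {"dp":[1,-6,0],"spin":0}
    - {"dp":[0,-6,0],"spin":0}

```text
clock: 6.85
position: [0.5519, 0.055, 0.2057]
ee_rot: [-0.005, 1.0, -0.0, -0.0]
ft_force: [-0.3, 0.6, -3.6]
grip_width: 0.24
grasp_force: 98.5
```

Request:
arm_command:
  plan:
    - {"dp":[0,6,0],"spin":0}
    - {"dp":[0,6,0],"spin":0}
    - {"dp":[0,0,0],"spin":0}

```text
clock: 7.15
position: [0.5519, 0.0697, 0.2057]
ee_rot: [-0.006, 1.0, 0.0, 0.0]
ft_force: [0.2, 1.1, -4.5]
grip_width: 0.239
grasp_force: 98.5
```

```bash
cat > look.py <<'E'
from h import *
import sys
im=viewer.camera("top");o=manip.get_obs();print(o["clock"],o["position"].round(4),o["ft_force"].round(1))
cv2.imwrite(f"pics/t{sys.argv[1]}.png",im)
P=viewer.camera_params("top")
for f in sys.argv[1:2] if len(sys.argv)<3 else sys.argv[1:]:
    r=cv2.imread(f"pics/t{f}.png")[169:176].astype(float).mean(0)[:,2]
    face=proj(P,[.599,o["position"][1]-.043,.06])[0][0]; s=int(face)+3
    print("face u",face.round(1)); g=np.diff(r[s:s+40]);i=int(g.argmax()); g=np.clip(g,0,None)[max(i-2,0):i+3]; u=s+max(i-2,0)+(g*np.arange(len(g))).sum()/g.sum()+.5
    print(f,"edge u",u.round(2),"y",atz(P,u,172,.058)[1].round(4), r[s:s+26].astype(int))
E
python3 look.py 2
python3 - <<'E'
from h import *
for f in("top0","t1","t2"):
    r=cv2.imread(f"pics/{f}.png")[169:176].astype(float).mean(0)[:,2];print(f,r[302:318].astype(int))
E
```

```text
7.2 [0.5519 0.0691 0.2057] [-0.1 -0.8 -4.2]
face u 305.8
2 edge u 311.0 y 0.0118 [ 87  85  82 128 175 163 155 140 139 132 133 133 131 124 124 124 124 123
 123 121 113 110 101 100  99  99]
top0 [137 137 137 137 135 156 188 178 165 158 158 159 158 158 159 159]
t1 [141  73  85  86  86  77 124 177 160 148 131 130 123 124 125 122]
t2 [201 194 176 112  79  86  87  85  82 128 175 163 155 140 139 132]
```

Request:
arm_command:
  plan:
    - {"dp":[0,-6,0],"spin":0}
    - {"dp":[0,-6,0],"spin":0}
    - {"dp":[0,-6,0],"spin":0}

```text
clock: 7.5
position: [0.5521, 0.049, 0.2057]
ee_rot: [-0.005, 1.0, -0.0, -0.0]
ft_force: [0.1, 0.1, -5.0]
grip_width: 0.239
grasp_force: 98.5
```

Request:
arm_command:
  plan:
    - {"dp":[0,6,0],"spin":0}
    - {"dp":[0,0,0],"spin":0}

```text
clock: 7.7
position: [0.552, 0.0567, 0.2057]
ee_rot: [-0.005, 1.0, 0.0, 0.0]
ft_force: [0.3, 0.5, -4.0]
grip_width: 0.244
grasp_force: 98.5
```

Request:
arm_command:
  plan:
    - {"dp":[0,-6,0],"spin":0}
    - {"dp":[0,-5,0],"spin":0}

```text
clock: 7.9
position: [0.5521, 0.0447, 0.2057]
ee_rot: [-0.005, 1.0, 0.0, -0.0]
ft_force: [-0.2, 1.3, -4.6]
grip_width: 0.237
grasp_force: 98.5
```

Request:
arm_command:
  plan:
    - {"dp":[0,6,0],"spin":0}
    - {"dp":[0,0,0],"spin":0}

```text
clock: 8.1
position: [0.5521, 0.0518, 0.2057]
ee_rot: [-0.005, 1.0, 0.0, 0.0]
ft_force: [-0.3, 1.2, -4.1]
grip_width: 0.241
grasp_force: 98.5
```

Request:
arm_command:
  plan:
    - {"dp":[0,-6,0],"spin":0}
    - {"dp":[0,-5,0],"spin":0}

```text
clock: 8.3
position: [0.552, 0.0402, 0.2056]
ee_rot: [-0.005, 1.0, 0.0, -0.0]
ft_force: [-5.6, 22.1, -1.3]
grip_width: 0.24
grasp_force: 99.6
```

Request:
arm_command:
  plan:
    - {"dp":[0,6,0],"spin":0}
    - {"dp":[0,0,0],"spin":0}

```text
clock: 8.5
position: [0.5521, 0.0464, 0.2057]
ee_rot: [-0.005, 1.0, 0.0, 0.0]
ft_force: [0.5, 1.1, -4.0]
grip_width: 0.238
grasp_force: 99.3
```

Request:
arm_command:
  plan:
    - {"dp":[0,-3,0],"spin":0}
    - {"dp":[0,-3,0],"spin":0}

```text
clock: 8.7
position: [0.5521, 0.0404, 0.2057]
ee_rot: [-0.005, 1.0, 0.001, -0.0]
ft_force: [-0.3, 11.4, -2.9]
grip_width: 0.238
grasp_force: 99.7
```

Request:
arm_command:
  plan:
    - {"dp":[0,6,0],"spin":0}
    - {"dp":[0,0,0],"spin":0}

```text
clock: 8.9
position: [0.5521, 0.0464, 0.2057]
ee_rot: [-0.005, 1.0, 0.0, 0.0]
ft_force: [-0.8, 0.8, -4.0]
grip_width: 0.242
grasp_force: 99.3
```

```bash
python3 look.py 3
```

```text
8.95 [0.5522 0.046  0.2057] [-0.6  1.2 -4.3]
face u 314.2
3 edge u 355.1 y -0.1088 [195 184 170 155 146 140 138 132 132 133 132 129 122 122 121 121 121 122
 119 117 115 106  99  95  96  96]
```

Request:
arm_command:
  plan:
    - {"dp":[0,-3,0],"spin":0}
    - {"dp":[0,-4,0],"spin":0}

```text
clock: 9.15
position: [0.552, 0.0401, 0.2057]
ee_rot: [-0.006, 1.0, 0.001, -0.0]
ft_force: [-2.9, 15.8, -2.5]
grip_width: 0.245
grasp_force: 99.9
```

Request:
arm_command:
  plan:
    - {"dp":[0,7,0],"spin":0}
    - {"dp":[0,0,0],"spin":0}

```text
clock: 9.35
position: [0.5521, 0.0464, 0.2057]
ee_rot: [-0.005, 1.0, 0.0, 0.0]
ft_force: [1.1, 0.3, -4.2]
grip_width: 0.241
grasp_force: 99.5
```

Request:
arm_command:
  plan:
    - {"dp":[0,-4,0],"spin":0}
    - {"dp":[0,-4,0],"spin":0}

```text
clock: 9.55
position: [0.552, 0.0398, 0.2058]
ee_rot: [-0.006, 1.0, 0.002, -0.0]
ft_force: [-5.1, 20.6, -0.8]
grip_width: 0.243
grasp_force: 100.0
```

Request:
arm_command:
  plan:
    - {"dp":[0,8,0],"spin":0}
    - {"dp":[0,0,0],"spin":0}

```text
clock: 9.75
position: [0.5521, 0.0463, 0.2057]
ee_rot: [-0.005, 1.0, 0.0, 0.0]
ft_force: [-0.7, 0.5, -3.5]
grip_width: 0.243
grasp_force: 99.8
```

Request:
arm_command:
  plan:
    - {"dp":[0,-4,0],"spin":0}
    - {"dp":[0,-4,0],"spin":0}

```text
clock: 9.95
position: [0.552, 0.0398, 0.2058]
ee_rot: [-0.006, 1.0, 0.002, -0.0]
ft_force: [-4.2, 20.7, -1.2]
grip_width: 0.244
grasp_force: 100.2
```

Request:
arm_command:
  plan:
    - {"dp":[0,8,0],"spin":0}
    - {"dp":[0,0,0],"spin":0}

```text
clock: 10.15
position: [0.5521, 0.0461, 0.2057]
ee_rot: [-0.005, 1.0, -0.0, 0.0]
ft_force: [-0.2, -0.1, -4.9]
grip_width: 0.244
grasp_force: 99.9
```

Request:
arm_command:
  plan:
    - {"dp":[0,-4,0],"spin":0}
    - {"dp":[0,-5,0],"spin":0}

```text
clock: 10.35
position: [0.5519, 0.0395, 0.2058]
ee_rot: [-0.006, 1.0, 0.002, -0.0]
ft_force: [-4.4, 26.4, -1.1]
grip_width: 0.242
grasp_force: 100.5
```

Request:
arm_command:
  plan:
    - {"dp":[0,9,0],"spin":0}
    - {"dp":[0,0,0],"spin":0}

```text
clock: 10.55
position: [0.5521, 0.0461, 0.2057]
ee_rot: [-0.005, 1.0, -0.0, 0.0]
ft_force: [-0.8, -0.9, -3.7]
grip_width: 0.237
grasp_force: 100.1
```

Request:
arm_command:
  plan:
    - {"dp":[0,-4,0],"spin":0}
    - {"dp":[0,-5,0],"spin":0}

```text
clock: 10.75
position: [0.5519, 0.0395, 0.2058]
ee_rot: [-0.006, 1.0, 0.002, -0.0]
ft_force: [-5.9, 26.4, -1.3]
grip_width: 0.242
grasp_force: 100.7
```

Request:
arm_command:
  plan:
    - {"dp":[0,9,0],"spin":0}
    - {"dp":[0,10,0],"spin":0}
    - {"dp":[0,10,0],"spin":0}
    - {"dp":[0,0,0],"spin":0}

```text
clock: 11.15
position: [0.5519, 0.0675, 0.2056]
ee_rot: [-0.006, 1.0, 0.0, -0.0]
ft_force: [-0.2, -0.3, -3.5]
grip_width: 0.239
grasp_force: 100.3
```

```bash
python3 look.py 4
```

```text
11.2 [0.5519 0.0665 0.2056] [ 0.6 -0.5 -4.4]
face u 306.7
4 edge u 316.1 y -0.0022 [ 86  86  86  85  86  86  78 109 157 150 141 131 132 130 123 124 123 124
 123 120 114 112 102 100 101 100]
```

Further taps of 26 N leave the wedge at the same position: the face stops at TCP y 0.0395 both times, and the cap edge is at y = -2 mm after 25 mm of travel. It is tight, so I'll return the mallet.

Request:
arm_command:
  plan:
    - {"dp":[0,25,0],"spin":0}
    - {"dp":[0,35,-10],"spin":0}
    - {"dp":[10,40,-25],"spin":0}
    - {"dp":[20,40,-15],"spin":0}
    - {"dp":[15,40,0],"spin":0}

```text
clock: 11.7
position: [0.5052, 0.2466, 0.2582]
ee_rot: [-0.005, 1.0, 0.001, 0.002]
ft_force: [0.0, 0.7, -4.4]
grip_width: 0.245
grasp_force: 100.5
```

Request:
arm_command:
  plan:
    - {"dp":[5,40,0],"spin":0}
    - {"dp":[0,30,10],"spin":0}
    - {"dp":[0,13,20],"spin":0}
    - {"dp":[0,0,10],"spin":0}
    - {"dp":[0,0,0],"spin":0}

```text
clock: 12.2
position: [0.499, 0.327, 0.2138]
ee_rot: [-0.005, 1.0, -0.002, -0.001]
ft_force: [0.1, -1.2, -4.9]
grip_width: 0.24
grasp_force: 100.2
```

Request:
arm_command:
  plan:
    - {"dp":[-4,5,8],"spin":0}
    - {"dp":[0,0,8],"spin":0}
    - {"dp":[0,0,4],"spin":0}
    - {"dp":[0,0,2],"spin":0}
    - {"dp":[0,0,0],"spin":0}

```text
clock: 12.7
position: [0.5032, 0.3332, 0.1935]
ee_rot: [-0.005, 1.0, -0.0, -0.0]
ft_force: [-0.2, 0.3, -4.0]
grip_width: 0.236
grasp_force: 100.4
```

Request:
arm_command:
  plan:
    - {"dp":[0,0,1],"spin":0}
    - {"dp":[0,0,1],"spin":0}
    - {"dp":[0,0,1],"spin":0}
    - {"dp":[0,0,0],"spin":0}

```text
clock: 13.1
position: [0.5031, 0.3335, 0.1907]
ee_rot: [-0.005, 1.0, 0.0, -0.0]
ft_force: [-0.4, -0.1, -4.9]
grip_width: 0.239
grasp_force: 100.4
```

Request:
arm_command:
  plan:
    - {"dp":[0,0,0.7],"spin":0}
    - {"dp":[0,0,0],"spin":0}

```text
clock: 13.3
position: [0.5032, 0.3335, 0.1903]
ee_rot: [-0.005, 1.0, 0.0, 0.0]
ft_force: [-1.4, -0.9, -2.5]
grip_width: 0.248
grasp_force: 100.9
```

Request:
arm_command:
  plan:
    - {"dp":[0,0,0.7],"spin":0}
    - {"dp":[0,0,0],"spin":0}

```text
clock: 13.5
position: [0.5032, 0.3335, 0.1902]
ee_rot: [-0.005, 1.0, 0.0, 0.0]
ft_force: [-4.8, -3.1, 6.5]
grip_width: 0.243
grasp_force: 102.2
```

Contact, with +6.5 N as at the grasp. I'll release, then retreat straight up.

Request:
arm_command:
  plan:
    - {"dp":[0,0,0],"spin":0}
    - {"dp":[0,0,0],"spin":0}
    - {"dp":[0,0,0],"spin":0}
    - {"dp":[0,0,0],"spin":0}
    - {"dp":[0,0,0],"spin":0}
  grip: -1

```text
clock: 14.0
position: [0.5033, 0.3335, 0.1893]
ee_rot: [-0.005, 1.0, 0.0, 0.0]
ft_force: [-0.3, -0.5, 0.1]
grip_width: 0.995
grasp_force: 0.0
```

Request:
arm_command:
  plan:
    - {"dp":[0,0,0],"spin":0}
    - {"dp":[0,0,-10],"spin":0}
    - {"dp":[0,0,-30],"spin":0}
    - {"dp":[0,0,-40],"spin":0}
    - {"dp":[0,0,-40],"spin":0}

```text
clock: 14.5
position: [0.503, 0.3332, 0.3113]
ee_rot: [-0.005, 1.0, -0.0, -0.0]
ft_force: [0.2, 1.1, 1.4]
grip_width: 1.005
grasp_force: 0.0
```

Request:
arm_command:
  plan:
    - {"dp":[20,20,-40],"spin":0}
    - {"dp":[40,30,-20],"spin":0}
    - {"dp":[40,30,0],"spin":0}
    - {"dp":[30,20,0],"spin":0}
    - {"dp":[0,0,0],"spin":0}

```text
clock: 15.0
position: [0.3698, 0.4337, 0.369]
ee_rot: [-0.009, 1.0, 0.001, -0.001]
ft_force: [1.4, -0.2, 0.0]
grip_width: 1.002
grasp_force: 0.0
```

```bash
python3 look.py 5
python3 - <<'E'
from h import *
s=viewer.camera("scene");t=cv2.imread("pics/t5.png")
c=np.zeros((600,800,3),np.uint8);c[:300]=cv2.resize(t[100:250,100:500],(800,300),interpolation=2);c[300:,:480]=cv2.resize(s[60:260,180:500],(480,300),interpolation=2);cv2.imwrite("pics/d.png",c)
print(manip.get_obs()["position"])
E
```

```text
15.05 [0.3727 0.4317 0.3688] [1.  0.2 1.2]
face u 173.9
5 edge u 176.91 y 0.3809 [ 84 108 125  74  32  29  33  34  34  35  35  34  34  34  34  34  34  37
  38  41  41  45  45  45  46  46]
[0.37458584 0.43023837 0.36866222]
```

View pics/d.png

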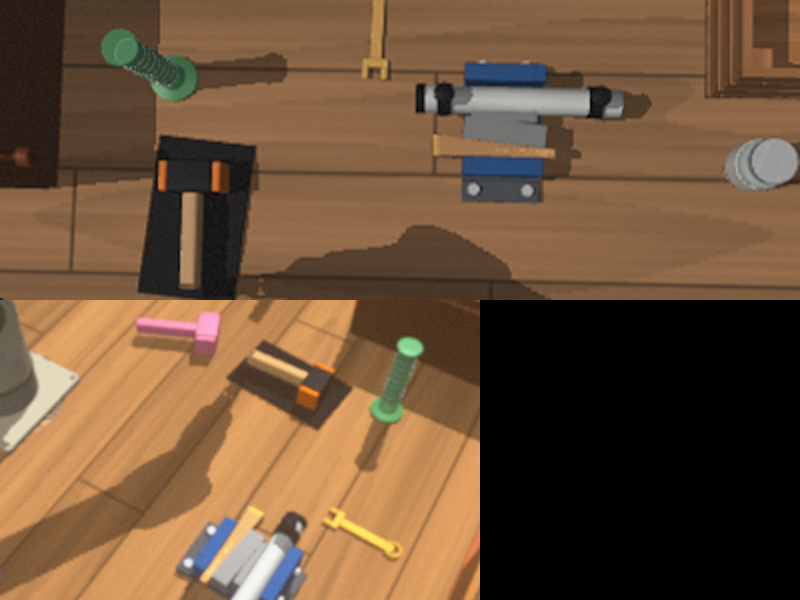

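The mallet lies flat on its mat (head at (193,177)). The wedge cap is at (434,145), the same place as after the last tap. Nothing else has moved and the arm is clear.

```bash
python3 -c "
from workcell import manip
print(manip.hand_in())"
```

```text
the job is handed in; nothing more can be done
None
```

The job is handed in at about 15 s: the wedge was tapped about 25 mm into the clamp and stopped advancing (last taps read about 26 N, just over the 15–25 N suggested), and the mallet is flat on its mat and released, with nothing else seen to have moved.

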